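# Show the packer the next order

### The arm

A 6-joint arm with a two-finger parallel gripper is mounted at the origin on the work surface; the furniture and walls round the work are solid. World frame = base frame: x ahead of the robot, y to its left, z up, the work surface at z = 0. Lengths are in m, angles in rad, forces in N, time in s.
With the tool pointing down it reaches from about 0.3 to 0.825 m from the base axis. Payload 5.4 kg.
Tool frame: the origin (TCP) lies on the centre line of the jaws, within the pads' length; the fingertips stand 25 mm ahead of it and the grasp point (between the pads) lies 6 mm ahead of it; z points along the fingers, y is the line along which they close (so a half turn about z gives the same grasp; the last joint's range is limited). The gripper opens to 92 mm and grips with 3 to 60 N. Pads are 20 mm wide; open, the fingers measure 128 mm over their backs; the gripper's body (75 mm by 189 mm) begins 69 mm behind the grasp point.
Start: joints at [1.039, 0.158, 1.597, -0, 1.386, -0.21], TCP at [0.182, 0.545, 0.24] pointing down, gripper open.
Joint ranges: [-2.91, 2.91], [-0.94, 2.29], [0.18, 2.7], [-1.29, 4.43], [0.17, 2.64], [-3, 3]. Speed limits (rad/s): [2.57, 2.57, 3.14, 3.14, 3.14, 3.14].

### API

Orientations are given as a 3x3 rotation matrix whose columns are the frame's x, y, z axes.
In Python, from station import robot, snapshot, ticket gives the robot as it stands. The module is installed in compiled form; this text tells all that it offers.
- The arm moves only by the tool carry_out, never from a script. Its argument "increments" is a list of rows, each a list of 7 numbers: the shift along the tool's x, y, z in mm, then the turn, a rotation vector about the tool's x, y, z in degrees, then the finger opening in mm, from 0 to 91.9. A call has 1 to 10 rows; each row is the pose to reach, as a shift and turn from the pose commanded when the call began, along the tool's axes at that moment; what a row does not reach only later rows make up. A row lasts 1/8 s, in which the tool goes at most 62.5 mm and 10.7 degrees, less where a joint would pass 70% of its speed; a pose out of reach is approached as far as the arm can. A call with a gripper value outside its range is refused whole. The fingers move at their own pace and stop on an object; the grip force is fixed at half the most. Time passes only in rows, so rows that repeat a pose let the fingers close. It gives the time, the measured TCP pose, the force, the opening and the grip force at its end, in the units of the state.
- robot.read_state(): the state, without advancing time (a new reading comes with each control period).
- snapshot(name): name is "scene" or "top" or "wrist"; returns a dict with "image" (384x512x3 uint8, blue, green, red), "range_z" (384x512 float32, m along the optical axis (not along the pixel's ray), 0 where there is no reading), "intrinsics" (3x3 intrinsics, pixels), "world_from_camera" (4x4, takes a point from camera to world coordinates). Camera axes: x right, y up, looking along -z (the intrinsics and any distortion apply to the point x, -y, -z); pixel columns grow to the right and rows downward; lengths in m; the calibration is good to about 2 mm. The wrist camera is an equidistant fisheye: a pixel r from the principal point sees the ray r / f radians off the axis. A picture is of the moment at which its call begins.
- ticket.close_job(): hands the job in; it is judged then, once.
The state is a dict: "t": time; "joints": joint angles; "qd": joint speeds; "joint_efforts": joint torques, N m; "position": TCP position; "tcp_rot": TCP orientation; "contact_force": force on the tool from outside, world axes, zero at the start; "wrist_torque": the same for the moment, N m; "grip_width": opening from 0.0 (shut) to 1.0 (fully open); "grasp_force": force on a finger pad.
Only numpy, scipy, OpenCV 4.12 (cv2) and the standard library are available. Lean on these libraries where they do the work, as an engineer would, in place of code of your own. Each camera call takes 0.05 s, during which the arm holds its last target. There are 200 camera calls.

### The job

Show the new packer the next order by pointing from just above with the fingertips, a few centimetres clear of the middle of each thing, keeping still for about two seconds: first the yellow bin of black parts, then the red bin of grey nuts, and last the tall white carton with brown tape, which they go into. Between the three raise the fingertips at least 10 cm above the bins, point at no other bin or carton, and touch nothing. Finish still pointing at the white carton.

Things in the scene. Friction and masses are not known exactly. Their poses are not given: they have to be found in the camera images.
- bin_blue: Loose open-front parts bin, blue plastic with white pins, 152 (x) x 106 (y) x 68 mm high, low front (33 mm) toward its -x. Origin at the centre of its underside, z up. The three bins stand in a row at the back, beyond the label printer (fixed, 171 mm high), in any order. Behind bins and cartons runs a fixed shelf, 226 to 250 mm above the bench, its edge 80 mm or more beyond the middles of bins and cartons: come down and rise straight.
- bin_blue_top (a point): Point over the middle of that bin, level with its upper rim (68 mm above the bench). To point at the bin, hold the fingertips a few centimetres above this point.
- bin_yellow: Loose open-front parts bin, yellow plastic with black parts, 152 (x) x 106 (y) x 68 mm high, low front (33 mm) toward its -x. Origin at the centre of its underside, z up. The three bins stand in a row at the back, beyond the label printer (fixed, 171 mm high), in any order. Behind bins and cartons runs a fixed shelf, 226 to 250 mm above the bench, its edge 80 mm or more beyond the middles of bins and cartons: come down and rise straight.
- bin_yellow_top (a point): Point over the middle of that bin, level with its upper rim (68 mm above the bench). To point at the bin, hold the fingertips a few centimetres above this point.
- bin_red: Loose open-front parts bin, red plastic with grey nuts, 152 (x) x 106 (y) x 68 mm high, low front (33 mm) toward its -x. Origin at the centre of its underside, z up. The three bins stand in a row at the back, beyond the label printer (fixed, 171 mm high), in any order. Behind bins and cartons runs a fixed shelf, 226 to 250 mm above the bench, its edge 80 mm or more beyond the middles of bins and cartons: come down and rise straight.
- bin_red_top (a point): Point over the middle of that bin, level with its upper rim (68 mm above the bench). To point at the bin, hold the fingertips a few centimetres above this point.
- carton_white: Loose closed carton, white, tall, with brown tape across its top, 58 x 58 x 75 mm high. Origin at the centre of its underside, z up. The three cartons stand left of the bins, behind the label roll stand (fixed, 164 mm high), in any order.
- carton_white_top (a point): Centre of that carton's top face, 75 mm above the bench. To point at the carton, hold the fingertips a few centimetres above this point.
- carton_red: Loose closed carton, red, 50 x 60 x 30 mm high. Origin at the centre of its underside, z up. The three cartons stand left of the bins, behind the label roll stand (fixed, 164 mm high), in any order.
- carton_red_top (a point): Centre of that carton's top face, 30 mm above the bench. To point at the carton, hold the fingertips a few centimetres above this point.
- carton_plain: Loose closed carton, plain white cube without tape, 62 x 62 x 58 mm high. Origin at the centre of its underside, z up. The three cartons stand left of the bins, behind the label roll stand (fixed, 164 mm high), in any order.
- carton_plain_top (a point): Centre of that carton's top face, 58 mm above the bench. To point at the carton, hold the fingertips a few centimetres above this point.

How it is judged:
By the outcome, as a careful person would: the job done as asked, in the order asked, and still so for the second after the job is handed in, with the robot touching nothing.
It also fails if it takes over 58 s, if anything falls off the work surface, if the arm or the gripper's body presses on something with over 40 N, if the wrist force passes 120 N, or if a joint passes its speed limit or range.

## Working session

There is one attempt and no reset: what is moved stays moved. The work goes in short steps, Python scripts to look and compute and a tool call to move; the robot and the scene stay as the last step left them, time stands still between calls to the robot, and variables do not carry over. Pictures are saved under pics/ and viewed, at most 10 in all, crops included, and the job is handed in when it is done.

Besides the shell and the picture viewer there is one more tool, called after "Emit:" by a JSON object that holds its "method" and its "body". carry_out: Moves the arm, as the interface text tells. Its arguments: {"type":"object","properties":{"increments":{"type":"array"}},"required":["increments"]}

```bash
mkdir -p pics
python3 - <<'E'
from station import robot, snapshot
import cv2,numpy as np
s=robot.read_state();print(s['t'],s['position'],np.round(s['tcp_rot'],3),s['grip_width'])
for n in("scene","top"):
    d=snapshot(n);cv2.imwrite(f'pics/{n}0.png',d['image']);np.savez(f'{n}0.npz',**d)
    print(n,d['intrinsics'].round(1).tolist(),d['world_from_camera'].round(3).tolist())
E
```

```text
0.0 [0.18158991 0.54494583 0.23858908] [[-0.949  0.316 -0.001]
 [ 0.316  0.949 -0.002]
 [ 0.    -0.002 -1.   ]] 1.0007851238868273
scene [[354.0, 0.0, 254.5], [0.0, 354.0, 190.6], [0.0, 0.0, 1.0]] [[-0.818, 0.507, -0.27, 0.211], [-0.575, -0.719, 0.39, 0.412], [0.004, 0.475, 0.88, 0.87], [0.0, 0.0, 0.0, 1.0]]
top [[438.3, 0.0, 262.0], [0.0, 438.3, 188.7], [0.0, 0.0, 1.0]] [[0.016, 0.989, -0.147, 0.292], [-1.0, 0.014, -0.012, 0.062], [-0.01, 0.147, 0.989, 1.133], [0.0, 0.0, 0.0, 1.0]]
```

View pics/scene0.png

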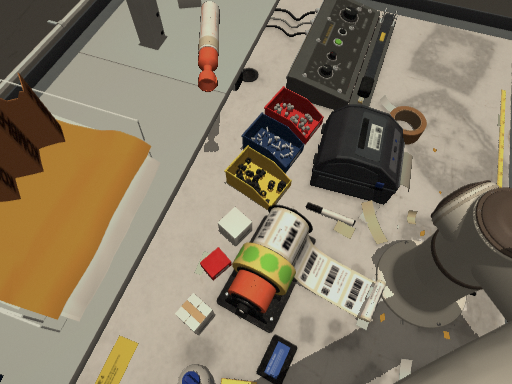

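View pics/top0.png

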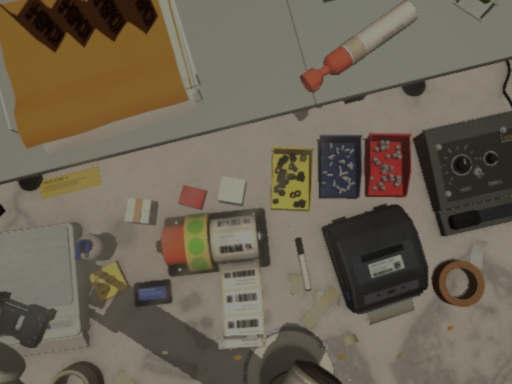

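The two views show the yellow bin at top-view pixel (291,179), blue at (340,166), red at (388,165), and the taped white carton at (140,210). The gripper is at lower left, around (25,320). Next I'll locate the targets from colour masks and range.

```bash
cat > h.py <<'E'
import numpy as np,cv2
def cloud(d):
    z=d['range_z'];K=d['intrinsics'];v,u=np.mgrid[:z.shape[0],:z.shape[1]]
    p=np.stack([(u-K[0,2])/K[0,0]*z,-(v-K[1,2])/K[1,1]*z,-z],-1)
    M=d['world_from_camera'];return p@M[:3,:3].T+M[:3,3]
E
python3 - <<'E'
from h import *
for n,boxes in(("top",dict(yellow=(262,140,318,218),blue=(313,128,365,203),red=(361,128,414,202),white=(118,192,160,230),plain=(212,170,250,210),printer=(320,203,430,315),roll=(155,205,272,278))),
               ("scene",dict(yellow=(220,143,295,208),blue=(240,110,306,170),red=(262,84,326,142),white=(172,290,216,335)))):
    d=dict(np.load(n+'0.npz'));P=cloud(d);hsv=cv2.cvtColor(d['image'],cv2.COLOR_BGR2HSV).astype(int)
    H,S,V=hsv[...,0],hsv[...,1],hsv[...,2]
    for k,(a,b,c,e) in boxes.items():
        m=np.zeros(H.shape,bool);m[b:e,a:c]=1;m&=d['range_z']>0
        z=P[...,2]
        if k=='yellow':m&=(H>18)&(H<35)&(S>110)
        if k=='red':m&=((H<8)|(H>172))&(S>120)
        if k=='blue':m&=(H>95)&(H<130)&(S>60)
        m&=(z>.02) if k in('yellow','red','blue') else (z>.045)
        q=P[m]; hi=np.percentile(q[:,2],98)
        if k in('white','plain'): q=q[q[:,2]>hi-.012]
        r=cv2.minAreaRect((q[:,:2]*1000).astype(np.float32))
        print(n,k,len(q),'zhi %.3f'%hi,'rect',np.round(r[0]),np.round(r[1]),round(r[2]),'pct',np.percentile(q[:,:2],[1,99],axis=0).round(3).tolist())
    if n=='top':
        for u in(140,230,290,340,388):
            print(u,[(r,*P[r,u].round(3)) for r in range(60,160,12)] if u in(140,290) else '')
E
```

```text
top yellow 526 zhi 0.071 rect [480.   1.] [ 98. 151.] 89 pct [[0.405, -0.049], [0.556, 0.051]]
top blue 4 zhi 0.070 rect [503. -73.] [1. 8.] 88 pct [[0.499, -0.074], [0.507, -0.073]]
top red 880 zhi 0.071 rect [ 519. -242.] [102. 150.] 89 pct [[0.444, -0.292], [0.593, -0.192]]
top white 588 zhi 0.079 rect [393. 375.] [60. 58.] 86 pct [[0.364, 0.345], [0.422, 0.403]]
top plain 625 zhi 0.063 rect [450. 150.] [62. 62.] 82 pct [[0.418, 0.118], [0.481, 0.181]]
top printer 8741 zhi 0.171 rect [ 273. -197.] [263. 181.] 17 pct [[0.161, -0.292], [0.404, -0.085]]
top roll 4857 zhi 0.166 rect [322. 187.] [132. 261.] 7 pct [[0.258, 0.067], [0.379, 0.306]]
140 [(60, np.float64(0.651), np.float64(0.306), np.float64(0.351)), (72, np.float64(0.625), np.float64(0.303), np.float64(0.355)), (84, np.float64(0.598), np.float64(0.299), np.float64(0.365)), (96, np.float64(0.574), np.float64(0.297), np.float64(0.367)), (108, np.float64(0.554), np.float64(0.298), np.float64(0.359)), (120, np.float64(0.552), np.float64(0.317), np.float64(0.291)), (132, np.float64(0.539), np.float64(0.328), np.float64(0.25)), 
[... 398 characters left out ...]
float64(0.594), np.float64(0.016), np.float64(0.252)), (120, np.float64(0.646), np.float64(0.003), np.float64(0.004)), (132, np.float64(0.613), np.float64(0.003), np.float64(0.005)), (144, np.float64(0.582), np.float64(0.003), np.float64(-0.002)), (156, np.float64(0.54), np.float64(0.005), np.float64(0.039))]
340 
388 
scene yellow 1137 zhi 0.069 rect [471.   3.] [135. 234.] 77 pct [[0.405, -0.049], [0.557, 0.054]]
scene blue 954 zhi 0.069 rect [514. -85.] [151. 172.] 0 pct [[0.439, -0.17], [0.588, -0.068]]
scene red 952 zhi 0.069 rect [ 520. -241.] [152. 106.] 1 pct [[0.445, -0.292], [0.595, -0.19]]
scene white 772 zhi 0.078 rect [393. 377.] [58. 59.] 86 pct [[0.363, 0.348], [0.422, 0.406]]
```

```bash
cat >> h.py <<'E'
def go(x,y,ztip,yaw=None):
    from station import robot
    s=robot.read_state();R=np.array(s['tcp_rot']);p=np.array(s['position'])
    tip=p+.025*R[:,2]
    a=np.radians(yaw) if yaw is not None else np.arctan2(R[1,1],R[0,1])
    yv=np.array([np.cos(a),np.sin(a),0]);zv=np.array([0,0,-1.]);T=np.stack([np.cross(yv,zv),yv,zv],1)
    tcp=np.array([x,y,ztip+.025])
    print('t',s['t'].__round__(2),'tip',tip.round(4),'yaw',np.degrees(np.arctan2(R[1,1],R[0,1])).round(1),'w',round(s['grip_width'],2),'F',np.round(s['contact_force'],1),
     '\nshift mm',(R.T@(tcp-p)*1000).round(1),'turn deg',np.degrees(cv2.Rodrigues(R.T@T)[0].ravel()).round(1))
E
python3 - <<'E'
from h import *
from station import snapshot
d=dict(np.load('top0.npz'));P=cloud(d);e=[]
for u in list(range(60,180,8))+list(range(200,420,10)):
    r=np.where(np.abs(P[60:200,u,2]-.25)<.012)[0]
    if len(r):e.append(P[60+r[-1],u])
e=np.array(e);f=np.polyfit(e[:,1],e[:,0],1)
print('edge x=%.3f+%.3f*y'%(f[1],f[0]),'yaw',90-np.degrees(np.arctan(f[0])),'res',np.abs(np.polyval(f,e[:,1])-e[:,0]).max())
c=np.cos(np.arctan(f[0]))
for n,x,y in(('y',.481,.001),('r',.52,-.242),('w',.393,.376)):print(n,(np.polyval(f,y)-x)*c)
w=snapshot('wrist');print('wristcam',w['world_from_camera'][:3,3])
go(.481,.001,.30,90-np.degrees(np.arctan(f[0])))
E
```

```text
edge x=0.595+-0.267*y yaw 104.93575610877777 res 0.0013189994653751702
y 0.10951820409214286
r 0.13446560715696243
w 0.0978942283890969
wristcam [0.11583421 0.56820379 0.38376054]
t 0.15 tip [0.1816 0.5451 0.2139] yaw 71.6 w 1.0 F [ 0.5  0.1 -0.9] 
shift mm [-456.1 -421.6  -85.7] turn deg [ -0.1  -0.  -33.4]
```

Emit:
{"method": "carry_out", "body": {"increments": [[0, 0, -20, 0, 0, 0, 0], [0, 0, -45, 0, 0, 0, 0], [0, 0, -70, 0, 0, 0, 0], [0, 0, -90, 0, 0, 0, 0], [0, 0, -90, 0, 0, 0, 0]]}}

```text
t: 0.78
position: [0.1822, 0.5461, 0.3311]
tcp_rot: [[-0.949, 0.316, 0.002], [0.316, 0.949, 0.003], [-0.001, 0.003, -1.0]]
contact_force: [-0.0, 0.0, 0.3]
grip_width: 0.478
grasp_force: 0.0
```

Emit:
{"method": "carry_out", "body": {"increments": [[-18, -17, 0, 0, 0, -2, 0], [-55, -50, 0, 0, 0, -5, 0], [-100, -92, 0, 0, 0, -9, 0], [-145, -134, 0, 0, 0, -13, 0], [-190, -175, 0, 0, 0, -17, 0], [-235, -217, 0, 0, 0, -21, 0], [-280, -258, 0, 0, 0, -25, 0], [-320, -295, 0, 0, 0, -29, 0], [-350, -322, 0, 0, 0, -32, 0], [-365, -337, 0, 0, 0, -33.4, 0]]}}

```text
t: 2.02
position: [0.4217, 0.1084, 0.3279]
tcp_rot: [[-0.966, -0.257, -0.002], [-0.257, 0.966, -0.0], [0.002, 0.0, -1.0]]
contact_force: [-0.5, 0.0, 0.2]
grip_width: 0.005
grasp_force: 0.0
```

```bash
python3 -c "
from h import *
go(.481,.001,.28,104.9)"
```

```text
t 2.02 tip [0.4217 0.1084 0.3029] yaw 104.9 w 0.0 F [-0.5  0.   0.2] 
shift mm [ -29.7 -119.1   22.8] turn deg [ 0.  -0.1 -0. ]
```

Emit:
{"method": "carry_out", "body": {"increments": [[-6, -25, 2, 0, 0, 0, 0], [-15, -60, 6, 0, 0, 0, 0], [-23, -94, 12, 0, 0, 0, 0], [-28, -112, 18, 0, 0, 0, 0], [-30, -119, 22, 0, 0, 0, 0], [-30, -119, 22, 0, 0, 0, 0], [-30, -119, 22, 0, 0, 0, 0]]}}

```text
t: 2.9
position: [0.4811, 0.0039, 0.3078]
tcp_rot: [[-0.966, -0.259, 0.0], [-0.259, 0.966, 0.0], [-0.0, 0.0, -1.0]]
contact_force: [-0.6, 0.2, -0.1]
grip_width: 0.007
grasp_force: 0.0
```

```bash
python3 -c "
from h import *
from station import snapshot
go(.481,.001,.108,104.9)
w=snapshot('wrist');cv2.imwrite('pics/w1.png',w['image'])"
```

```text
t 2.9 tip [0.4811 0.0039 0.2828] yaw 105.0 w 0.01 F [-0.6  0.2 -0.1] 
shift mm [  0.9  -2.8 174.8] turn deg [0.  0.  0.1]
```

View pics/w1.png

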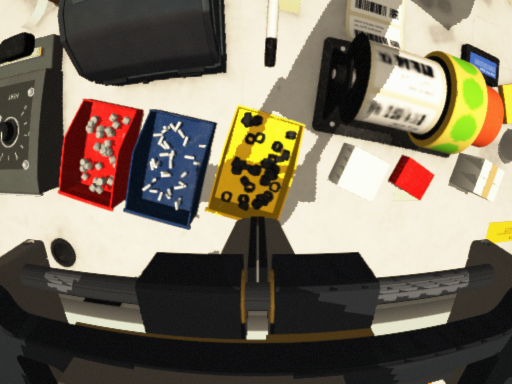

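The wrist view shows the closed fingers at (257,225), lined up with the yellow bin at (258,162). The blue and red bins are to the left of it and the taped carton is at (480,177). Now I'll go straight down.

Emit:
{"method": "carry_out", "body": {"increments": [[1, -3, 12, 0, 0, 0, 0], [1, -3, 38, 0, 0, 0, 0], [1, -3, 68, 0, 0, 0, 0], [1, -3, 98, 0, 0, 0, 0], [1, -3, 125, 0, 0, 0, 0], [1, -3, 148, 0, 0, 0, 0], [1, -3, 163, 0, 0, 0, 0], [1, -3, 171, 0, 0, 0, 0], [1, -3, 174, 0, 0, 0, 0], [1, -3, 174, 0, 0, 0, 0]]}}

```text
t: 4.2
position: [0.4814, -0.0001, 0.1341]
tcp_rot: [[-0.966, -0.258, 0.001], [-0.258, 0.966, -0.0], [-0.001, -0.0, -1.0]]
contact_force: [0.4, 0.4, -0.8]
grip_width: 0.004
grasp_force: 0.0
```

Run:
```python
from h import *
from station import snapshot
go(.481,.001,.108,104.9)
w=snapshot('scene');cv2.imwrite('pics/s2.png',cv2.resize(w['image'][60:240,180:420],None,fx=3,fy=3))
```

```text
t 4.2 tip [ 4.815e-01 -1.000e-04  1.091e-01] yaw 105.0 w 0.0 F [ 0.4  0.4 -0.8] 
shift mm [0.1 1.2 1.1] turn deg [-0.   0.   0.1]
```

View pics/s2.png

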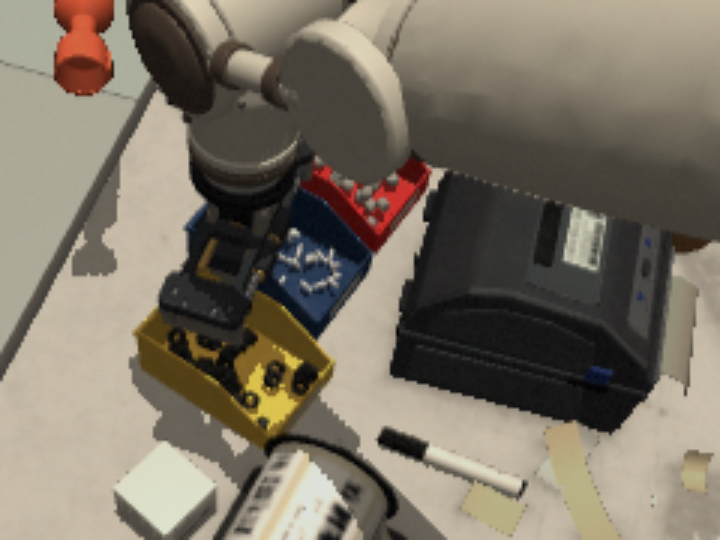

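The crop shows the gripper over the yellow bin (235,370), clear of the bin and of the shelf edge. I'll hold still for about 2.5 s and then rise.

Emit:
{"method": "carry_out", "body": {"increments": [[0, 0, 0, 0, 0, 0, 0], [0, 0, 0, 0, 0, 0, 0], [0, 0, 0, 0, 0, 0, 0], [0, 0, 0, 0, 0, 0, 0], [0, 0, 0, 0, 0, 0, 0], [0, 0, 0, 0, 0, 0, 0], [0, 0, 0, 0, 0, 0, 0], [0, 0, 0, 0, 0, 0, 0], [0, 0, 0, 0, 0, 0, 0], [0, 0, 0, 0, 0, 0, 0]]}}

```text
t: 5.5
position: [0.4811, -0.0, 0.1336]
tcp_rot: [[-0.966, -0.258, -0.0], [-0.258, 0.966, 0.0], [0.0, 0.0, -1.0]]
contact_force: [0.5, 0.3, 1.4]
grip_width: 0.005
grasp_force: 0.0
```

Emit:
{"method": "carry_out", "body": {"increments": [[0, 0, 0, 0, 0, 0, 0], [0, 0, 0, 0, 0, 0, 0], [0, 0, 0, 0, 0, 0, 0], [0, 0, 0, 0, 0, 0, 0], [0, 0, 0, 0, 0, 0, 0], [0, 0, 0, 0, 0, 0, 0], [0, 0, 0, 0, 0, 0, 0], [0, 0, 0, 0, 0, 0, 0], [0, 0, 0, 0, 0, 0, 0], [0, 0, 0, 0, 0, 0, 0]]}}

```text
t: 6.75
position: [0.4811, -0.0001, 0.1336]
tcp_rot: [[-0.966, -0.258, -0.0], [-0.258, 0.966, -0.0], [0.0, -0.0, -1.0]]
contact_force: [0.4, 0.4, -0.2]
grip_width: 0.002
grasp_force: 0.0
```

Emit:
{"method": "carry_out", "body": {"increments": [[0, 0, -12, 0, 0, 0, 0], [0, 0, -38, 0, 0, 0, 0], [0, 0, -70, 0, 0, 0, 0], [0, 0, -105, 0, 0, 0, 0], [0, 0, -135, 0, 0, 0, 0], [0, 0, -158, 0, 0, 0, 0], [0, 0, -172, 0, 0, 0, 0], [0, 0, -180, 0, 0, 0, 0], [0, 0, -180, 0, 0, 0, 0], [0, 0, -180, 0, 0, 0, 0]]}}

```text
t: 8.0
position: [0.4807, 0.0001, 0.3126]
tcp_rot: [[-0.966, -0.258, -0.002], [-0.258, 0.966, 0.0], [0.002, 0.001, -1.0]]
contact_force: [0.2, -0.6, -0.2]
grip_width: 0.005
grasp_force: 0.0
```

```bash
python3 -c "
from h import *
go(.520,-.242,.288,104.9)"
```

```text
t 8.0 tip [4.806e-01 1.000e-04 2.876e-01] yaw 105.0 w 0.0 F [ 0.2 -0.6 -0.2] 
shift mm [  24.5 -244.    -0.6] turn deg [ 0.1 -0.1  0.1]
```

Emit:
{"method": "carry_out", "body": {"increments": [[1, -12, 0, 0, 0, 0, 0], [4, -42, 0, 0, 0, 0, 0], [9, -86, 0, 0, 0, 0, 0], [14, -136, 0, 0, 0, 0, 0], [18, -182, 0, 0, 0, 0, 0], [22, -217, 0, 0, 0, 0, 0], [24, -237, 0, 0, 0, 0, 0], [24, -244, 0, 0, 0, 0, 0], [24, -244, 0, 0, 0, 0, 0], [24, -244, 0, 0, 0, 0, 0]]}}

```text
t: 9.25
position: [0.521, -0.2409, 0.3138]
tcp_rot: [[-0.966, -0.259, 0.0], [-0.259, 0.966, 0.0], [-0.0, 0.0, -1.0]]
contact_force: [0.3, 0.3, 0.5]
grip_width: 0.004
grasp_force: 0.0
```

```bash
python3 -c "
from h import *
from station import snapshot
go(.520,-.242,.108,104.9)
w=snapshot('wrist');cv2.imwrite('pics/w2.png',w['image'])"
```

```text
t 9.25 tip [ 0.521  -0.2409  0.2888] yaw 105.0 w 0.0 F [0.3 0.3 0.5] 
shift mm [  1.2  -0.8 180.8] turn deg [0.  0.  0.1]
```

View pics/w2.png

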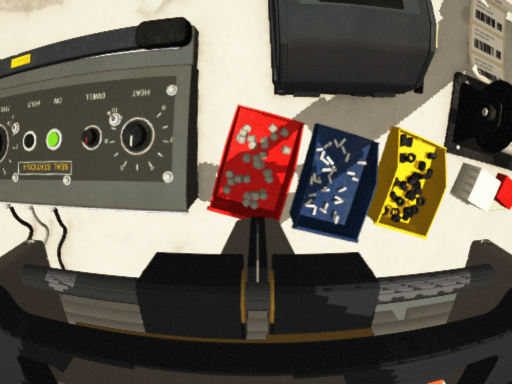

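The wrist view shows the fingers (257,225) lined up with the red bin (257,160), and the seal station standing close by at columns up to 195. I'll check its height before going down.

```bash
python3 -c "
from h import *
P=cloud(dict(np.load('top0.npz')))[105:235,405:511].reshape(-1,3)
q=P[P[:,2]>.085];print(np.percentile(q,[1,50,99],axis=0).round(3),q.max(0))
q=P[(P[:,2]>.03)&(P[:,1]<-.31)];print(q.max(0),len(q))"
```

```text
[[ 0.292 -0.529  0.085]
 [ 0.57  -0.419  0.09 ]
 [ 0.641  0.062  1.133]] [0.65237555 0.06152547 1.13349566]
[ 0.65333912 -0.31830936  0.12412594] 8987
```

The seal station is 124 mm high at most, well below the gripper body at about 196 mm. Going down.

Emit:
{"method": "carry_out", "body": {"increments": [[1, -1, 12, 0, 0, 0, 0], [1, -1, 38, 0, 0, 0, 0], [1, -1, 68, 0, 0, 0, 0], [1, -1, 100, 0, 0, 0, 0], [1, -1, 130, 0, 0, 0, 0], [1, -1, 154, 0, 0, 0, 0], [1, -1, 170, 0, 0, 0, 0], [1, -1, 178, 0, 0, 0, 0], [1, -1, 180, 0, 0, 0, 0], [1, -1, 180, 0, 0, 0, 0]]}}

```text
t: 10.55
position: [0.5206, -0.2435, 0.1344]
tcp_rot: [[-0.966, -0.258, 0.001], [-0.258, 0.966, -0.001], [-0.001, -0.001, -1.0]]
contact_force: [0.1, 0.7, -0.4]
grip_width: 0.003
grasp_force: 0.0
```

Emit:
{"method": "carry_out", "body": {"increments": [[0, 0, 0, 0, 0, 0, 0], [0, 0, 0, 0, 0, 0, 0], [0, 0, 0, 0, 0, 0, 0], [0, 0, 0, 0, 0, 0, 0], [0, 0, 0, 0, 0, 0, 0], [0, 0, 0, 0, 0, 0, 0], [0, 0, 0, 0, 0, 0, 0], [0, 0, 0, 0, 0, 0, 0], [0, 0, 0, 0, 0, 0, 0], [0, 0, 0, 0, 0, 0, 0]]}}

```text
t: 11.8
position: [0.5202, -0.2432, 0.1336]
tcp_rot: [[-0.966, -0.258, -0.0], [-0.258, 0.966, -0.0], [0.0, -0.0, -1.0]]
contact_force: [0.1, 0.3, -0.3]
grip_width: 0.002
grasp_force: 0.0
```

Emit:
{"method": "carry_out", "body": {"increments": [[0, 0, 0, 0, 0, 0, 0], [0, 0, 0, 0, 0, 0, 0], [0, 0, 0, 0, 0, 0, 0], [0, 0, 0, 0, 0, 0, 0], [0, 0, 0, 0, 0, 0, 0], [0, 0, 0, 0, 0, 0, 0], [0, 0, 0, 0, 0, 0, 0], [0, 0, 0, 0, 0, 0, 0], [0, 0, 0, 0, 0, 0, 0], [0, 0, 0, 0, 0, 0, 0]]}}

```text
t: 13.05
position: [0.5202, -0.2432, 0.1336]
tcp_rot: [[-0.966, -0.258, -0.0], [-0.258, 0.966, 0.0], [0.0, 0.0, -1.0]]
contact_force: [0.2, 0.3, 0.1]
grip_width: 0.007
grasp_force: 0.0
```

Emit:
{"method": "carry_out", "body": {"increments": [[0, 0, -12, 0, 0, 0, 0], [0, 0, -38, 0, 0, 0, 0], [0, 0, -70, 0, 0, 0, 0], [0, 0, -105, 0, 0, 0, 0], [0, 0, -140, 0, 0, 0, 0], [0, 0, -168, 0, 0, 0, 0], [0, 0, -188, 0, 0, 0, 0], [0, 0, -195, 0, 0, 0, 0], [0, 0, -195, 0, 0, 0, 0], [0, 0, -195, 0, 0, 0, 0]]}}

```text
t: 14.3
position: [0.5198, -0.2429, 0.3275]
tcp_rot: [[-0.966, -0.258, -0.002], [-0.258, 0.966, 0.001], [0.001, 0.002, -1.0]]
contact_force: [0.5, -0.9, -0.1]
grip_width: 0.005
grasp_force: 0.0
```

```bash
python3 -c "
from h import *
go(.393,.376,.303,104.9)"
```

```text
t 14.3 tip [ 0.5198 -0.2429  0.3025] yaw 105.0 w 0.0 F [ 0.5 -0.9 -0.1] 
shift mm [-3.730e+01  6.307e+02  4.000e-01] turn deg [ 0.1 -0.1  0.1]
```

Emit:
{"method": "carry_out", "body": {"increments": [[-1, 15, 0, 0, 0, 0, 0], [-3, 45, 0, 0, 0, 0, 0], [-6, 95, 0, 0, 0, 0, 0], [-9, 150, 0, 0, 0, 0, 0], [-12, 205, 0, 0, 0, 0, 0], [-15, 260, 0, 0, 0, 0, 0], [-19, 315, 0, 0, 0, 0, 0], [-22, 370, 0, 0, 0, 0, 0], [-25, 420, 0, 0, 0, 0, 0], [-27, 450, 0, 0, 0, 0, 0]]}}

```text
t: 15.55
position: [0.4283, 0.201, 0.3282]
tcp_rot: [[-0.965, -0.261, -0.001], [-0.261, 0.965, 0.0], [0.001, 0.001, -1.0]]
contact_force: [-0.6, -0.6, 0.7]
grip_width: 0.004
grasp_force: 0.0
```

Emit:
{"method": "carry_out", "body": {"increments": [[-2, 30, 0, 0, 0, 0, 0], [-4, 70, 0, 0, 0, 0, 0], [-7, 115, 0, 0, 0, 0, 0], [-9, 150, 0, 0, 0, 0, 0], [-10, 172, 0, 0, 0, 0, 0], [-10, 180, 0, 0, 0, 0, 0], [-10, 180, 0, 0, 0, 0, 0], [-10, 180, 0, 0, 0, 0, 0]]}}

```text
t: 16.55
position: [0.3934, 0.3743, 0.3286]
tcp_rot: [[-0.966, -0.257, -0.0], [-0.257, 0.966, -0.0], [0.0, -0.0, -1.0]]
contact_force: [-0.1, 0.4, 0.6]
grip_width: 0.007
grasp_force: 0.0
```

```bash
python3 -c "
from h import *
from station import snapshot
go(.393,.376,.115,104.9)
w=snapshot('wrist');cv2.imwrite('pics/w3.png',w['image'])"
```

```text
t 16.55 tip [0.3934 0.3743 0.3036] yaw 104.9 w 0.01 F [-0.1  0.4  0.6] 
shift mm [-1.000e-01  1.800e+00  1.886e+02] turn deg [-0. -0.  0.]
```

View pics/w3.png

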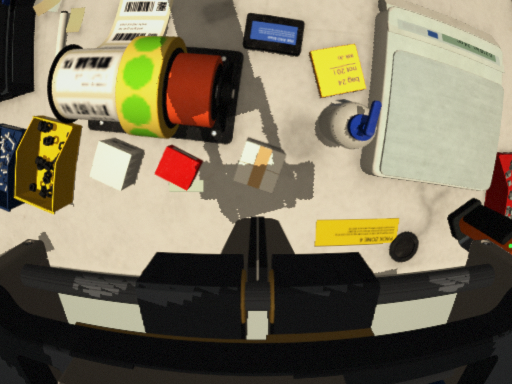

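The wrist view shows the taped white carton at (260,165), in line with the fingers at (257,225). The red carton is at (180,168). I'll go down to about 40 mm above the carton's top and hold.

Emit:
{"method": "carry_out", "body": {"increments": [[0, 2, 12, 0, 0, 0, 0], [0, 2, 38, 0, 0, 0, 0], [0, 2, 70, 0, 0, 0, 0], [0, 2, 103, 0, 0, 0, 0], [0, 2, 134, 0, 0, 0, 0], [0, 2, 160, 0, 0, 0, 0], [0, 2, 177, 0, 0, 0, 0], [0, 2, 186, 0, 0, 0, 0], [0, 2, 188, 0, 0, 0, 0], [0, 2, 188, 0, 0, 0, 0]]}}

```text
t: 17.85
position: [0.3933, 0.3772, 0.1414]
tcp_rot: [[-0.966, -0.258, 0.001], [-0.258, 0.966, 0.001], [-0.001, 0.0, -1.0]]
contact_force: [-0.1, -0.3, -0.6]
grip_width: 0.002
grasp_force: 0.0
```

Emit:
{"method": "carry_out", "body": {"increments": [[0, 0, 0, 0, 0, 0, 0], [0, 0, 0, 0, 0, 0, 0], [0, 0, 0, 0, 0, 0, 0], [0, 0, 0, 0, 0, 0, 0], [0, 0, 0, 0, 0, 0, 0], [0, 0, 0, 0, 0, 0, 0], [0, 0, 0, 0, 0, 0, 0], [0, 0, 0, 0, 0, 0, 0], [0, 0, 0, 0, 0, 0, 0], [0, 0, 0, 0, 0, 0, 0]]}}

```text
t: 19.1
position: [0.3927, 0.3769, 0.1406]
tcp_rot: [[-0.966, -0.258, -0.0], [-0.258, 0.966, -0.0], [0.0, -0.0, -1.0]]
contact_force: [-0.1, -0.1, 0.8]
grip_width: 0.006
grasp_force: 0.0
```

Emit:
{"method": "carry_out", "body": {"increments": [[0, 0, 0, 0, 0, 0, 0], [0, 0, 0, 0, 0, 0, 0], [0, 0, 0, 0, 0, 0, 0], [0, 0, 0, 0, 0, 0, 0], [0, 0, 0, 0, 0, 0, 0], [0, 0, 0, 0, 0, 0, 0], [0, 0, 0, 0, 0, 0, 0], [0, 0, 0, 0, 0, 0, 0], [0, 0, 0, 0, 0, 0, 0], [0, 0, 0, 0, 0, 0, 0]]}}

```text
t: 20.35
position: [0.3927, 0.3769, 0.1406]
tcp_rot: [[-0.966, -0.258, 0.0], [-0.258, 0.966, -0.0], [-0.0, -0.0, -1.0]]
contact_force: [-0.1, -0.4, 0.9]
grip_width: 0.001
grasp_force: 0.0
```

```bash
python3 -c "
from h import *
from station import snapshot
go(.393,.376,.115,104.9)
w=snapshot('scene');cv2.imwrite('pics/s3.png',w['image'])"
```

```text
t 20.35 tip [0.3927 0.3769 0.1156] yaw 105.0 w 0.0 F [-0.1 -0.4  0.9] 
shift mm [-0.  -1.   0.6] turn deg [-0.   0.   0.1]
```

View pics/s3.png

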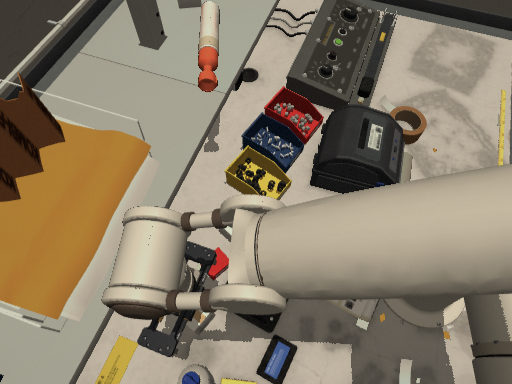

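The gripper is now over the white carton near (195,310), the bins haven't moved, and the force reading shows no contact. Handing in.

```bash
python3 -c "
from station import ticket
print(ticket.close_job())"
```

```text
the job is handed in; nothing more can be done
None
```

The arm pointed at the yellow bin, the red bin and the taped white carton in that order, about 40 mm above each for 2.5 s, with no contact force seen at any check; the job was handed in at about 20 s, still pointing at the carton.

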